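Take the TV remote out of the lounge caddy

ROBOT

A 6-joint arm with a two-finger parallel gripper is mounted at the origin on the work surface. World frame = base frame: x ahead of the robot, y to its left, z up, the work surface at z = 0. Lengths are in m, angles in degrees, forces in N, time in s.
With the tool pointing down it reaches from about 0.35 to 0.875 m from the base axis. Payload 4.2 kg.
Tool frame: the origin (TCP) lies at the very end of the fingers, on their centre line; the grasp point (between the pads) lies 19 mm behind it (r.grip_point_offset is the distance from the TCP to the grasp point, in m); z points along the fingers, y is the line along which they close (so a half turn about z gives the same grasp; the last joint's range is limited). The gripper opens to 87 mm and grips with 3 to 60 N. Pads are 19 mm wide; open, the fingers measure 117 mm over their backs; the gripper's body (75 mm by 190 mm) begins 51 mm behind the grasp point.
Start: joints at [86.952, 22.042, 0.453, 0, -68.411, -14.817], TCP at [0.192, 0.595, 0.223] pointing down, gripper open.
Joint ranges: [-179.83, 179.83], [-69.29, 118.12], [-61.27, 80.66], [-181.25, 117.63], [-171.15, -9.14], [-177.46, 177.46]. Speed limits (degrees/s): [159.86, 159.86, 180, 180, 180, 180].

INTERFACE

Orientations are given as a 3x3 rotation matrix whose columns are the frame's x, y, z axes.
In Python, from station import r gives the robot as it stands.
- The arm moves only by the tool move_arm, never from a script. Its argument "series" is a list of rows, each a list of 3 entries, a list of its own where there are three numbers: the turn, a rotation vector about the tool's x, y, z as a fraction of full scale, then the shift along the tool's x, y, z as a fraction of full scale, then the opening, from 0 (shut) to 1 (fully open). A call has 1 to 12 rows; each row shifts and turns the commanded pose from where the row before left it, along the tool's axes as they then stand; what a row does not reach is not made up. Full scale, the value 1, is 0.5 m for a shift and 0.1 rad for a turn. A row lasts 1/10 s, in which the tool goes at most 50 mm and 8.59 degrees, less where a joint would pass 70% of its speed; a pose out of reach is approached as far as the arm can. A call with a number of a shift or a turn outside -1 to 1 is refused whole. A call with a gripper value outside its range is refused whole. The fingers move at their own pace and stop on an object; the grip force is fixed at half the most. Time passes only in rows, so rows that do not move let the fingers close. It gives the time, the measured TCP pose, the force, the opening and the grip force at its end, in the units of the state.
- r.sense(): the state, without advancing time (a new reading comes with each control period).
- r.capture(name): name is "side" or "top"; returns a dict with "img" (384x512x3 uint8, red, green, blue), "fx", "fy", "cx", "cy" (pixels), "k1" (the pictures are not rectified: a ray, as slopes to the right and down, at radius r is drawn at 1 + k1 r^2 times it, then the intrinsics apply), "origin" and "orientation" of the camera in the world. Camera axes: x right, y up, looking along -z (the intrinsics and any distortion apply to the point x, -y, -z); pixel columns grow to the right and rows downward; lengths in m; the calibration is good to about 2 mm. A picture is of the moment at which its call begins. There is no depth.
- r.finish_job(): hands the job in; it is judged then, once.
Trained networks look in the newest picture that a camera, given by its name, has taken for a name from the list of things; names that differ only in an ending like _2 or _b are one class to them, and where a whole thing is asked for, a point or a joint stands for the part that bears it (a point fixed in the world has none). Each returns a list of dicts, best first, with "score" (0 to 1); they miss things now and then, are a little off and sometimes report something else, mostly with a low value. They report only what shows in the picture. A call takes as long as a camera call.
- r.cut_out(target, camera): "pixels" (384x512 bool, what is visible of it) and "centre" ([column, row] in pixels, amid what is visible of it).
- r.pinpoint(target, camera): "centre" ([column, row] in pixels: a listed point, or the origin of a listed thing).
The state is a dict: "time_s": time; "joints": joint angles; "joint_velocities": joint speeds; "effort": joint torques, N m; "tcp_pos": TCP position; "ee_rot": TCP orientation; "wrist_force": force on the tool from outside, world axes, zero at the start; "moment": the same for the moment, N m; "gripper_width": opening from 0.0 (shut) to 1.0 (fully open); "gripper_force": force on a finger pad.
Only numpy, scipy, OpenCV 4.12 (cv2) and the standard library are available. Lean on these libraries where they do the work, as an engineer would, in place of code of your own. Each camera call takes 0.05 s, during which the arm holds its last target. There are 200 camera calls.

TASK

Slide the caddy's clear cover by its grip to its end stop, so the remote bay is fully open. Then take the remote by the part under the opening, tilt it head end up and draw it diagonally out through the opening, which is shorter than the remote, and finish still holding it in the gripper, still and free of everything, over the caddy with every part of it at least 10 cm above the caddy's top; leave the cover open and the other things where they stand.

Things in the scene. Friction and masses are not known exactly. Their poses are not given: they have to be found in the camera images.
- caddy: Dark wooden lounge caddy, fixed. Origin: on the table under the centre of its remote bay; x along the bay, away from the robot at yaw 0, y left, z up. Outside: x -114 to +114, y -78 to +244, top face z 80 mm. Bay (hollow): inside x -108 to +108, y -72 to +72, floor z 10 mm. Bay roofed by a fixed board (z 74 to 80) over x -114 to -12. Solid at y +78 to +244: the open cover parks there.
- opening (a point): Centre of the bay's only opening, at caddy x +48, y 0, z 80 mm: 120 mm along the caddy's x (x -12 to +108) by 144 mm along y, closed by the sliding cover. Metal runners 6 mm wide, top at z 84 mm, run along y over the caddy's whole width at x -17 and x +111. Axes as the caddy's.
- rests (a point): Point on the bay's floor at caddy x 0, y 0, z 10 mm. Two rubber rests stand on the floor, tops at z 34 mm, each 12 mm long in x, spanning y -18 to +18, centred at caddy x -25 and x +60; the remote lies on them. The floor is bare elsewhere.
- cover (a joint): Sliding clear plastic cover of the opening, 118 x 148 x 4 mm, top at z 84 mm. Value = travel in m along the caddy's +y from closed (0) to the end stop, fully open (0.155). Friction about 1.5 N, stays where left.
- cover_grip (a point): Point in the upright black grip bar on the cover, on its mid-planes, 12 mm below its top: bar 60 mm along the caddy's x, 14 mm thick along y, its top at z 120 mm above the table, 36 mm tall above the cover. It travels with the cover.
- remote: Grey television remote, a slab 200 (x) x 44 (y) x 20 (z) mm, about 0.13 kg. Origin: centre of its underside; x along it to the head end. It lies level, buttons up, on the rests (underside at z 34 mm), roughly along the caddy's x: head end under the opening, the last 90 mm or so at the tail end under the fixed board. It is longer than the opening.
- remote_head (a point): Centre of the remote's head end face (100 mm along +x of the remote, 10 mm above its underside).
- remote_tail (a point): Centre of the remote's tail end face (100 mm along -x of the remote, 10 mm above its underside).
- tumbler_tall: Bystander: closed grey drinking tumbler, 84 mm across, 155 mm tall. Origin: centre of its underside.
- tumbler_short: Bystander: closed black drinking tumbler, 84 mm across, 120 mm tall. Origin: centre of its underside.
- pill_jar: Bystander: small white jar, 36 mm across, 50 mm tall, standing on the closed part of the caddy, on its near half. Origin: centre of its underside.
- glasses_case: Bystander: grey spectacle case, 60 x 158 x 36 mm, on the table beyond the caddy. Origin: centre of its underside.
- card_box: Bystander: flat cardboard box of cards, 65 x 92 x 20 mm, on the table to the right of the caddy. Origin: centre of its underside.
- mug: Bystander: white mug with a handle, 80 mm across, 90 mm tall. Origin: centre of its underside.
- candle: Bystander: round terracotta candle pot, 68 mm across, 45 mm tall. Origin: centre of its underside.

How it is judged (in metres and radians):
On the way, in this order (a step that is already met when the one before it is completed fails the run):
1. the cover is slid to its end stop (value of joint cover above 0.149 m), for 0.1 s.
2. the remote stands diagonally through the open bay: head end out above, tail end still below the fixed board (value of joint cover above 0.14 m and z of remote_head in the frame of caddy above 0.105 m and z of remote_tail in the frame of caddy below 0.072 m), for 0.1 s.
At the end, for the whole second after the job is handed in: Held by the fingers (over 1 N), at rest (under 0.03 m/s, 0.2 rad/s), not touching the caddy; centres of both end faces of the remote over 175 mm above the table, its middle within 250 mm horizontally of the bay's centre; cover open over 140 mm (height (world z) of each of remote_head, remote_tail above 0.175 m and horizontal distance between remote and caddy below 0.25 m and contact force between remote and the fingers above 1 N and contact force between remote and caddy below 0.1 N and linear speed of remote below 0.03 m/s and angular speed of remote below 0.2 rad/s and value of joint cover above 0.14 m); the arm keeps its last pose, push and grip.
It fails at once if one of the other things is shoved or knocked more than 30 mm from its place (distance of any of tumbler_tall, tumbler_short, pill_jar, glasses_case, card_box, mug, candle from where it was at the start of the episode above 0.03 m).
It also fails if it takes over 51 s, if anything falls off the work surface, if the arm or the gripper's body presses on something with over 40 N, if the wrist force passes 120 N, or if a joint passes its speed limit or range.

## Working session

There is one attempt and no reset: what is moved stays moved. The work goes in short steps, Python scripts to look and compute and a tool call to move; the robot and the scene stay as the last step left them, time stands still between calls to the robot, and variables do not carry over. Pictures are saved under pics/ and viewed, at most 13 in all, crops included, and the job is handed in when it is done.

Besides the shell and the picture viewer there is one more tool, called after "Request:" in YAML: its name, and indented under it one key for each argument. move_arm: Moves the arm, as the interface text tells. Its arguments: {"type":"object","properties":{"series":{"type":"array"}},"required":["series"]}

```bash
mkdir -p pics; cat > h.py <<'E'
import numpy as np, cv2
from station import r
def ray(c,px):
    d=np.array([(px[0]-c["cx"])/c["fx"],(px[1]-c["cy"])/c["fy"]])
    u=d.copy()
    for _ in range(20): u=d/(1+c["k1"]*(u@u))
    R=np.array(c["orientation"]); v=R@np.array([u[0],-u[1],-1.]); return np.array(c["origin"]),v/np.linalg.norm(v)
def onz(c,px,z):
    o,v=ray(c,px); return o+v*(z-o[2])/v[2]
def tri(c1,p1,c2,p2):
    o1,a=ray(c1,p1);o2,b=ray(c2,p2)
    s=np.linalg.lstsq(np.stack([a,-b],1),o2-o1,rcond=None)[0]
    q1=o1+s[0]*a;q2=o2+s[1]*b; return (q1+q2)/2,np.linalg.norm(q1-q2)
def proj(c,P):
    q=np.array(c["orientation"]).T@(np.array(P)-c["origin"]); u=np.array([q[0],-q[1]])/-q[2]
    u=u*(1+c["k1"]*(u@u)); return np.array([u[0]*c["fx"]+c["cx"],u[1]*c["fy"]+c["cy"]])
E
python3 - <<'E'
from h import *
C={n:r.capture(n) for n in("side","top")}
for n in C: cv2.imwrite(f"pics/{n}0.png",cv2.cvtColor(C[n]["img"],cv2.COLOR_RGB2BGR)); print(n,C[n]["origin"])
for t in["caddy","opening","rests","cover_grip","remote","remote_head","remote_tail","tumbler_tall","tumbler_short","pill_jar","glasses_case","card_box","mug","candle"]:
    P={n:(r.pinpoint(t,n) or [None])[0] for n in C}
    s=[(n,np.round(p["centre"],1).tolist(),round(p["score"],2)) if p else (n,None) for n,p in P.items()]
    x=tri(C["side"],P["side"]["centre"],C["top"],P["top"]["centre"]) if all(P.values()) else ""
    print(t,s,x)
E
```

```text
side [ 0.11503299 -0.62171452  0.80492135]
top [ 0.34819651 -0.0020566   1.44529148]
caddy [('side', [230.4, 241.9], 0.61), ('top', [273.4, 227.0], 0.69)] (array([ 0.46250857, -0.06703804, -0.01303058]), np.float64(0.0009250049316494756))
opening [('side', [246.3, 212.5], 0.69), ('top', [276.4, 211.1], 0.97)] (array([ 0.50998135, -0.07424929,  0.0852502 ]), np.float64(0.005950544737251165))
rests [('side', [230.0, 233.9], 0.74), ('top', [135.2, 181.6], 0.18)] (array([ 0.87137656,  0.70146641, -1.01627263]), np.float64(0.12457849243713391))
cover_grip [('side', [227.8, 193.4], 0.8), ('top', [251.7, 210.1], 0.85)] (array([0.5097136 , 0.00932889, 0.09291862]), np.float64(0.0002744256107688473))
remote [('side', [232.0, 228.4], 0.74), ('top', None)] 
remote_head [('side', [262.7, 212.6], 0.48), ('top', None)] 
remote_tail [('side', None), ('top', None)] 
tumbler_tall [('side', [158.7, 189.5], 0.94), ('top', None)] 
tumbler_short [('side', [372.3, 333.9], 0.9), ('top', [393.2, 192.4], 0.71)] (array([ 0.57730988, -0.49199412,  0.00105795]), np.float64(0.016466722554439074))
pill_jar [('side', [172.8, 198.5], 0.55), ('top', [223.1, 250.6], 0.5)] (array([0.37954458, 0.10333267, 0.0719475 ]), np.float64(0.005189103127411279))
glasses_case [('side', [276.5, 203.8], 0.82), ('top', [266.9, 172.4], 0.86)] (array([ 0.65334086, -0.04315809,  0.00934064]), np.float64(0.0038361798886090838))
card_box [('side', [261.0, 277.8], 0.95), ('top', [316.7, 230.2], 0.73)] (array([ 0.45179164, -0.21955038,  0.00230657]), np.float64(0.005526177783683071))
mug [('side', [159.3, 143.5], 0.88), ('top', [130.9, 217.3], 0.93)] (array([0.49312323, 0.43315106, 0.02211523]), np.float64(0.0007791595429837424))
candle [('side', [197.1, 136.9], 0.61), ('top', [137.0, 176.7], 0.65)] (array([ 0.64355704,  0.42628113, -0.00630209]), np.float64(7.916806947058736e-05))
```

View pics/side0.png

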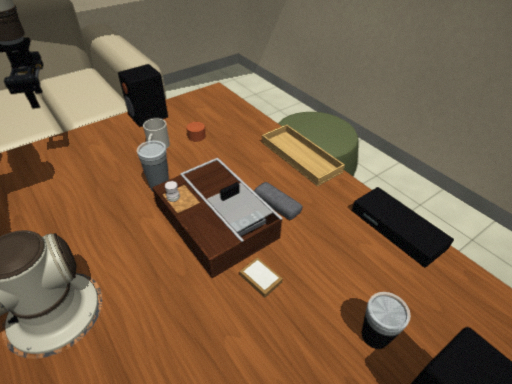

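View pics/top0.png

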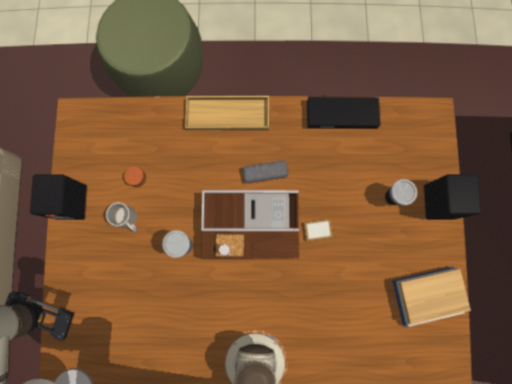

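The caddy sits at nearly yaw 0. The grip is at about (252,210) in the top picture, near the cover's left end, with the jar on the near closed part. I'll fit the caddy pose by its silhouette.

```bash
cat >> h.py <<'E'
def T(p,pts):
    c,s=np.cos(p[2]),np.sin(p[2]); pts=np.atleast_2d(pts).astype(float)
    return np.c_[p[0]+c*pts[:,0]-s*pts[:,1],p[1]+s*pts[:,0]+c*pts[:,1],pts[:,2]]
BOX=np.array([[x,y,z] for x in(-.114,.114) for y in(-.078,.244) for z in(0,.08)])
def sil(c,P,S=4):
    m=np.zeros((384*S,512*S),np.uint8); q=np.array([proj(c,x) for x in P])
    cv2.fillConvexPoly(m,cv2.convexHull(((q+.5)*S-.5).round().astype(np.int32)),1)
    return cv2.resize(m.astype(np.float32),(512,384),interpolation=cv2.INTER_AREA)
E
python3 - <<'E'
from h import *
from scipy.optimize import minimize
C={n:r.capture(n) for n in("side","top")}
M={n:r.cut_out("caddy",n)[0]["pixels"] for n in C}
for n in C: print(n,M[n].sum())
def cost(p,ns):
    return sum(np.abs(sil(C[n],T(p,BOX))-M[n]).sum()/M[n].sum() for n in ns)
for ns in(["top"],["side"],["side","top"]):
    s=[.462,-.07,0]
    o=minimize(cost,s,args=(ns,),method="Nelder-Mead",options=dict(initial_simplex=[s,[.48,-.07,0],[.462,-.05,0],[.462,-.07,.08]]))
    print(ns,o.x[:2],np.degrees(o.x[2]),o.fun)
p=o.x; c,s=np.cos(p[2]),np.sin(p[2])
gp=T(p,[[.048,.0,.108]])
print("grip world",[onz(C[n],r.pinpoint("cover_grip",n)[0]["centre"],.108) for n in C])
for n,x0,y0,w,h in(("side",140,140,160,130),("top",190,150,150,120)):
    k=4 if n=="side" else 5
    im=cv2.resize(C[n]["img"][y0:y0+h,x0:x0+w],None,fx=k,fy=k,interpolation=cv2.INTER_CUBIC)
    def L(pts,col):
        q=np.array([(proj(C[n],x)-[x0,y0]+.5)*k-.5 for x in T(p,pts)]).round().astype(np.int32); cv2.polylines(im,[q],True,col,1)
    L([[-.114,-.078,.08],[.114,-.078,.08],[.114,.244,.08],[-.114,.244,.08]],(0,255,0))
    L([[-.012,-.072,.08],[.108,-.072,.08],[.108,.072,.08],[-.012,.072,.08]],(255,0,0))
    L([[-.1,-.022,.044],[.1,-.022,.044],[.1,.022,.044],[-.1,.022,.044]],(255,255,0))
    cv2.imwrite(f"pics/{n}1.png",cv2.cvtColor(im,cv2.COLOR_RGB2BGR))
E
```

```text
side 8350
top 6482
['top'] [ 0.46452272 -0.06804535] -0.05871893220722442 0.03510683431039802
['side'] [ 0.46564777 -0.06499565] 0.08426135797775121 0.08087574850299402
['side', 'top'] [ 0.46512842 -0.06601781] 0.1677866910173549 0.12048640916254502
grip world [array([0.50796625, 0.00456435, 0.108     ]), array([0.50671495, 0.0048886 , 0.108     ])]
```

View pics/side1.png

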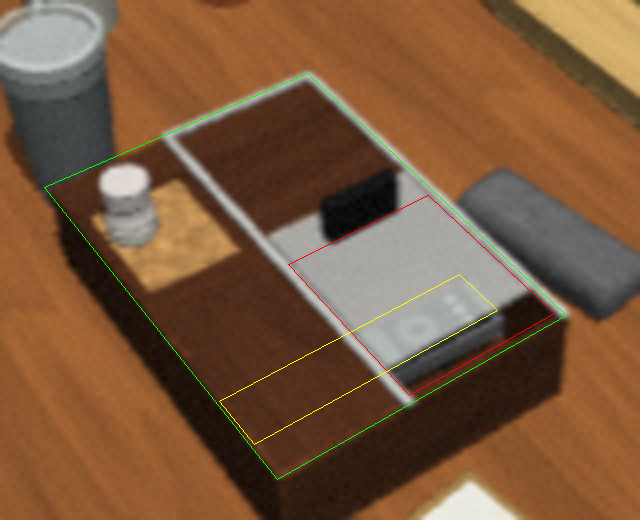

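View pics/top1.png

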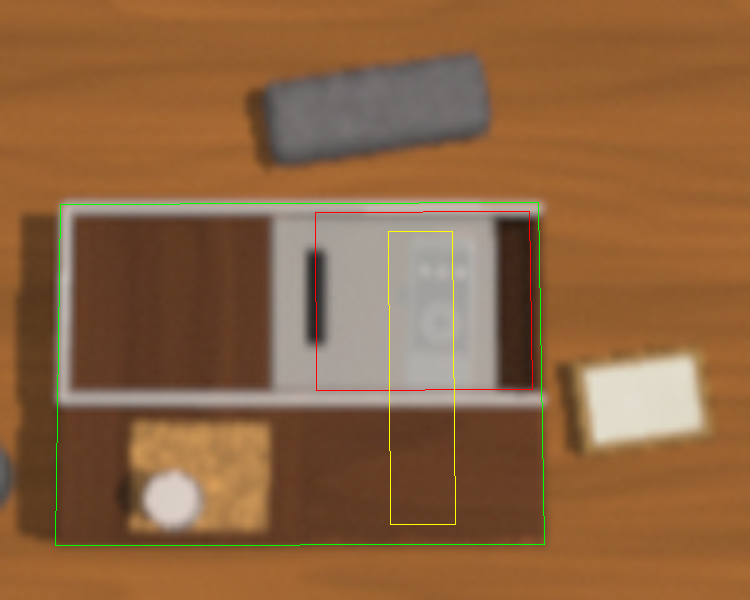

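The cover is already partly open: there is a dark gap of about 26 mm on its right, at columns 497-535 of the top crop. The remote lies about 13 mm right of the bay's centre. The caddy is at about (0.465, -0.067) with yaw 0. Next I'll get the tool orientation.

```bash
cat >> h.py <<'E'
from scipy.spatial.transform import Rotation as Ro
def goto(pos,Rt):
    """total rotvec (tool axes) and world shift in start tool axes; prints"""
    s=r.sense(); R0=np.array(s["ee_rot"]); 
    print("tcp",np.round(s["tcp_pos"],4),"turn(rad,tool)",np.round(Ro.from_matrix(R0.T@Rt).as_rotvec(),4))
    d=np.array(pos)-s["tcp_pos"]; print("shift m in tool axes now",np.round(R0.T@d,4),"in target axes",np.round(Rt.T@d,4))
D1=np.array([[1,0,0],[0,-1,0],[0,0,-1.]]); D2=np.array([[-1,0,0],[0,1,0],[0,0,-1.]])
E
python3 - <<'E'
from h import *
print(np.round(r.sense()["ee_rot"],4))
goto([.51,.005,.2],D1);goto([.51,.005,.2],D2)
E
```

```text
[[ 0.9518 -0.3068  0.    ]
 [-0.3068 -0.9518  0.    ]
 [ 0.     -0.     -1.    ]]
tcp [0.1917 0.5949 0.2225] turn(rad,tool) [-0.     -0.     -0.3118]
shift m in tool axes now [0.4839 0.4638 0.0225] in target axes [0.3183 0.5899 0.0225]
tcp [0.1917 0.5949 0.2225] turn(rad,tool) [-0.      0.      2.8297]
shift m in tool axes now [0.4839 0.4638 0.0225] in target axes [-0.3183 -0.5899  0.0225]
```

Request:
move_arm:
  series:
    - [[0, 0, -0.78], [0, 0, 0], 1]
    - [[0, 0, -0.78], [0, 0, 0], 1]
    - [[0, 0, -0.78], [0, 0, 0], 1]
    - [[0, 0, -0.78], [0, 0, 0], 1]
    - [[0, 0, 0], [0.045, 0.084, 0], 1]
    - [[0, 0, 0], [0.045, 0.084, 0], 1]
    - [[0, 0, 0], [0.045, 0.084, 0], 1]
    - [[0, 0, 0], [0.045, 0.084, 0], 1]
    - [[0, 0, 0], [0.045, 0.084, 0], 1]
    - [[0, 0, 0], [0.045, 0.084, 0], 1]
    - [[0, 0, 0], [0.045, 0.084, 0], 1]

```text
time_s: 2.9
tcp_pos: [0.3498, 0.2992, 0.223]
ee_rot: [[1.0, 0.001, 0.001], [0.001, -1.0, 0.001], [0.001, -0.001, -1.0]]
wrist_force: [1.4, 1.0, -0.3]
gripper_width: 0.998
gripper_force: 0.0
```

Request:
move_arm:
  series:
    - [[0, 0, 0], [0.045, 0.084, 0], 1]
    - [[0, 0, 0], [0.045, 0.084, 0], 1]
    - [[0, 0, 0], [0.045, 0.084, 0], 1]
    - [[0, 0, 0], [0.045, 0.084, 0], 1]
    - [[0, 0, 0], [0.045, 0.084, 0], 1]
    - [[0, 0, 0], [0.045, 0.084, 0], 1]
    - [[0, 0, 0], [0.045, 0.084, 0], 1]
    - [[0, 0, 0], [0, 0, 0], 1]
    - [[0, 0, 0], [0, 0, 0], 1]

```text
time_s: 3.8
tcp_pos: [0.5069, 0.0058, 0.2222]
ee_rot: [[1.0, -0.003, -0.001], [-0.003, -1.0, 0.0], [-0.001, -0.0, -1.0]]
wrist_force: [-0.4, -0.5, 0.2]
gripper_width: 0.999
gripper_force: 0.0
```

```bash
python3 - <<'E'
from h import *
goto([.51,.005,.092],D1)
C={n:r.capture(n) for n in("side","top")}
for n in C:
    for q in r.pinpoint("cover_grip",n)[:1]: print(n,q["score"],onz(C[n],q["centre"],.108))
c=C["side"]; cv2.imwrite("pics/s2.png",cv2.cvtColor(cv2.resize(c["img"][100:250,130:300],None,fx=4,fy=4),cv2.COLOR_RGB2BGR))
E
```

```text
tcp [0.5069 0.0058 0.2222] turn(rad,tool) [-0.      0.0006 -0.0028]
shift m in tool axes now [0.0032 0.0008 0.1302] in target axes [0.0031 0.0008 0.1302]
side 0.82 [0.50638419 0.00270598 0.108     ]
top 0.56 [0.50144881 0.00390778 0.108     ]
```

View pics/s2.png

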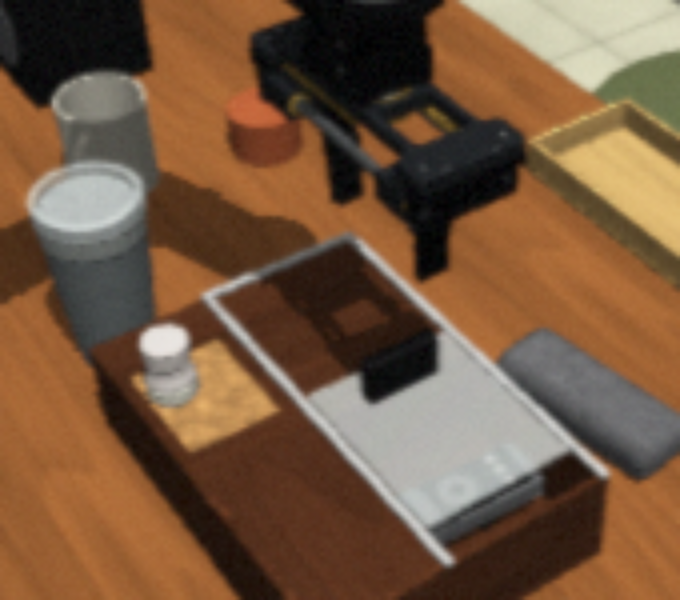

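The gripper's long axis runs along y and its fingers straddle the grip bar at about crop (400,365). I'll descend and close.

Request:
move_arm:
  series:
    - [[0, 0, 0], [0.004, 0.002, 0.09], 1]
    - [[0, 0, 0], [0.004, 0.002, 0.09], 1]
    - [[0, 0, 0], [0, 0, 0.06], 1]
    - [[0, 0, 0], [0, 0, 0.02], 1]
    - [[0, 0, 0], [0, 0, 0], 1]
    - [[0, 0, 0], [0, 0, 0], 0]
    - [[0, 0, 0], [0, 0, 0], 0]
    - [[0, 0, 0], [0, 0, 0], 0]
    - [[0, 0, 0], [0, 0, 0], 0]
    - [[0, 0, 0], [0, 0, 0], 0]
    - [[0, 0, 0], [0, 0, 0], 0]
    - [[0, 0, 0], [0, 0, 0], 0]

```text
time_s: 5.2
tcp_pos: [0.5108, 0.0049, 0.0926]
ee_rot: [[1.0, 0.0, 0.0], [0.0, -1.0, 0.0], [0.0, -0.0, -1.0]]
wrist_force: [-0.6, 0.2, -1.0]
gripper_width: 0.45
gripper_force: 0.0
```

Request:
move_arm:
  series:
    - [[0, 0, 0], [0, 0, 0], 0]
    - [[0, 0, 0], [0, 0, 0], 0]
    - [[0, 0, 0], [0, 0, 0], 0]
    - [[0, 0, 0], [0, 0, 0], 0]
    - [[0, 0, 0], [0, 0, 0], 0]
    - [[0, 0, 0], [0, 0, 0], 0]

```text
time_s: 5.8
tcp_pos: [0.5108, 0.005, 0.0925]
ee_rot: [[1.0, 0.0, -0.0], [0.0, -1.0, 0.0], [-0.0, -0.0, -1.0]]
wrist_force: [-0.2, 0.8, -0.9]
gripper_width: 0.163
gripper_force: 30.0
```

Request:
move_arm:
  series:
    - [[0, 0, 0], [0, -0.02, 0], 0]
    - [[0, 0, 0], [0, -0.04, 0], 0]
    - [[0, 0, 0], [0, -0.04, 0], 0]
    - [[0, 0, 0], [0, -0.04, 0], 0]
    - [[0, 0, 0], [0, -0.04, 0], 0]
    - [[0, 0, 0], [0, -0.04, 0], 0]
    - [[0, 0, 0], [0, -0.02, 0], 0]
    - [[0, 0, 0], [0, 0, 0], 0]
    - [[0, 0, 0], [0, 0, 0], 0]

```text
time_s: 6.7
tcp_pos: [0.5109, 0.1254, 0.0925]
ee_rot: [[1.0, 0.0, 0.001], [0.0, -1.0, 0.001], [0.001, -0.001, -1.0]]
wrist_force: [0.4, 1.6, -2.5]
gripper_width: 0.153
gripper_force: 30.0
```

Gripped and moved 120 mm; I'll creep to the stop.

Request:
move_arm:
  series:
    - [[0, 0, 0], [0, -0.006, 0], 0]
    - [[0, 0, 0], [0, -0.006, 0], 0]
    - [[0, 0, 0], [0, 0, 0], 0]
    - [[0, 0, 0], [0, 0, 0], 0]

```text
time_s: 7.1
tcp_pos: [0.5109, 0.1306, 0.0925]
ee_rot: [[1.0, -0.0, 0.0], [-0.0, -1.0, -0.0], [0.0, 0.0, -1.0]]
wrist_force: [2.3, -1.7, -2.1]
gripper_width: 0.159
gripper_force: 30.0
```

Request:
move_arm:
  series:
    - [[0, 0, 0], [0, -0.006, 0], 0]
    - [[0, 0, 0], [0, -0.004, 0], 0]
    - [[0, 0, 0], [0, 0, 0], 0]
    - [[0, 0, 0], [0, 0, 0], 0]

```text
time_s: 7.5
tcp_pos: [0.5108, 0.133, 0.0925]
ee_rot: [[1.0, -0.0, -0.001], [-0.0, -1.0, -0.004], [-0.001, 0.004, -1.0]]
wrist_force: [7.1, -11.7, -2.5]
gripper_width: 0.166
gripper_force: 30.0
```

Request:
move_arm:
  series:
    - [[0, 0, 0], [0, -0.006, 0], 0]
    - [[0, 0, 0], [0, 0, 0], 0]
    - [[0, 0, 0], [0, 0, 0], 0]

```text
time_s: 7.8
tcp_pos: [0.5107, 0.1331, 0.0924]
ee_rot: [[1.0, -0.0, -0.003], [-0.0, -1.0, -0.009], [-0.003, 0.009, -1.0]]
wrist_force: [10.1, -23.1, -3.2]
gripper_width: 0.16
gripper_force: 30.1
```

Request:
move_arm:
  series:
    - [[0, 0, 0], [0, 0.01, 0], 0.5]
    - [[0, 0, 0], [0, 0, 0], 0.6]
    - [[0, 0, 0], [0, 0, 0], 0.6]
    - [[0, 0, 0], [0, 0, 0], 0.6]
    - [[0, 0, 0], [0, 0, 0], 0.6]
    - [[0, 0, 0], [0, 0, -0.06], 0.6]
    - [[0, 0, 0], [0, 0, -0.1], 0.6]
    - [[0, 0, 0], [0, 0, -0.1], 0.6]
    - [[0, 0, 0], [-0.1, 0, 0], 0.6]
    - [[0, 0, 0], [-0.1, 0, 0], 0.6]
    - [[0, 0, 0], [-0.1, 0, 0], 0.6]
    - [[0, 0, 0], [0, 0, 0], 0.6]

```text
time_s: 9.0
tcp_pos: [0.3555, 0.1324, 0.2224]
ee_rot: [[1.0, 0.004, -0.002], [0.004, -1.0, 0.001], [-0.002, -0.001, -1.0]]
wrist_force: [1.2, 1.1, 0.5]
gripper_width: 0.601
gripper_force: 0.0
```

```bash
python3 - <<'E'
from h import *
s=r.sense(); print(s["time_s"],s["tcp_pos"])
C={n:r.capture(n) for n in("side","top")}
p=[.465,-.067,0]
for t,z in(("cover_grip",.108),("remote_head",.044),("remote",.034),("opening",.08)):
  for n in C:
    for q in r.pinpoint(t,n)[:1]: print(t,n,round(q["score"],2),np.round(onz(C[n],q["centre"],z),4))
for n in C:
    q=r.cut_out("remote",n)
    if q:
        m=q[0]["pixels"]; rc=cv2.minAreaRect(np.argwhere(m)[:,::-1].astype(np.float32)); print(n,q[0]["score"],m.sum())
        print(np.round([onz(C[n],x,.054) for x in cv2.boxPoints(rc)],4))
n="top";x0,y0,k=200,160,6
im=cv2.resize(C[n]["img"][y0:y0+100,x0:x0+130],None,fx=k,fy=k,interpolation=cv2.INTER_CUBIC)
def L(pts,col):
    q=np.array([(proj(C[n],x)-[x0,y0]+.5)*k-.5 for x in T(p,pts)]).round().astype(np.int32); cv2.polylines(im,[q],True,col,1)
L([[-.114,-.078,.08],[.114,-.078,.08],[.114,.244,.08],[-.114,.244,.08]],(0,255,0))
L([[-.012,-.072,.08],[.108,-.072,.08],[.108,.072,.08],[-.012,.072,.08]],(255,0,0))
L([[.0,-.022-.013,.054],[.1,-.022-.013,.054],[.1,.022-.013,.054],[.0,.022-.013,.054]],(255,255,0))
cv2.imwrite("pics/t3.png",cv2.cvtColor(im,cv2.COLOR_RGB2BGR))
E
```

```text
9.0 [0.35550794 0.13240302 0.22235685]
cover_grip side 0.71 [0.5074 0.1345 0.108 ]
cover_grip top 0.78 [0.5038 0.1378 0.108 ]
remote_head side 0.56 [ 0.5753 -0.0733  0.044 ]
remote_head top 0.55 [ 0.5534 -0.0702  0.044 ]
remote side 0.69 [ 0.4755 -0.0693  0.034 ]
remote top 0.95 [ 0.4698 -0.07    0.034 ]
opening side 0.66 [ 0.5175 -0.0689  0.08  ]
opening top 0.6 [ 0.4996 -0.0784  0.08  ]
side 0.88 479
[[ 0.4689 -0.0589  0.054 ]
 [ 0.5689 -0.0618  0.054 ]
 [ 0.5521 -0.1156  0.054 ]
 [ 0.4562 -0.1106  0.054 ]]
top 0.79 412
[[ 0.5561 -0.0564  0.054 ]
 [ 0.556  -0.1008  0.054 ]
 [ 0.4534 -0.0997  0.054 ]
 [ 0.4535 -0.0557  0.054 ]]
```

View pics/t3.png

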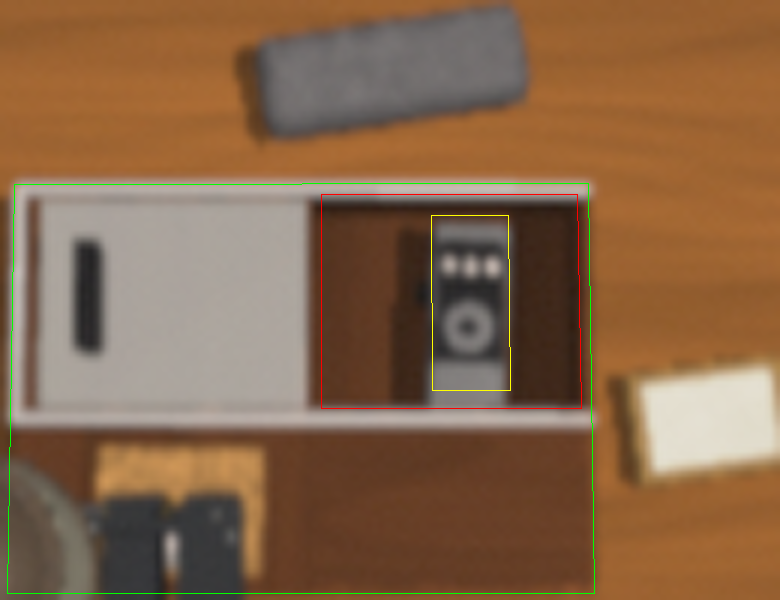

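The cover is fully open: the grip is at crop (87,297), and its measured y of about 0.135 agrees with the stop. The remote shows at crop columns 431-508 with its head at row 222, so it is centred on y ≈ -0.079 with its head at x ≈ 0.559. I'll grasp at x = 0.503, clear of the rest.

Request:
move_arm:
  series:
    - [[0, 0, 0], [0.049, 0.0705, 0], 0.74]
    - [[0, 0, 0], [0.049, 0.0705, 0], 0.74]
    - [[0, 0, 0], [0.049, 0.0705, 0], 0.74]
    - [[0, 0, 0], [0.049, 0.0705, 0], 0.74]
    - [[0, 0, 0], [0.049, 0.0705, 0], 0.74]
    - [[0, 0, 0], [0.049, 0.0705, 0], 0.74]
    - [[0, 0, 0], [0, 0, 0.08], 0.74]
    - [[0, 0, 0], [0, 0, 0.08], 0.74]
    - [[0, 0, 0], [0, 0, 0.04], 0.74]
    - [[0, 0, 0], [0, 0, 0], 0.74]
    - [[0, 0, 0], [0, 0, 0], 0.74]

```text
time_s: 10.7
tcp_pos: [0.5085, -0.0778, 0.123]
ee_rot: [[1.0, 0.001, 0.0], [0.001, -1.0, -0.001], [0.0, 0.001, -1.0]]
wrist_force: [0.2, -0.5, 0.7]
gripper_width: 0.742
gripper_force: 0.0
```

```bash
python3 - <<'E'
from h import *
goto([.503,-.079,.029],D1); print(r.sense()["gripper_width"])
c=r.capture("side"); q=r.cut_out("remote","side"); print([(x["score"],x["centre"]) for x in q[:1]])
cv2.imwrite("pics/s4.png",cv2.cvtColor(cv2.resize(c["img"][140:270,160:300],None,fx=4,fy=4,interpolation=cv2.INTER_CUBIC),cv2.COLOR_RGB2BGR))
E
```

```text
tcp [ 0.5085 -0.0778  0.123 ] turn(rad,tool) [ 0.0006 -0.0003  0.0005]
shift m in tool axes now [-0.0056  0.0012  0.094 ] in target axes [-0.0055  0.0012  0.094 ]
0.7417095236448135
[(0.74, [249.4, 220.3])]
```

View pics/s4.png

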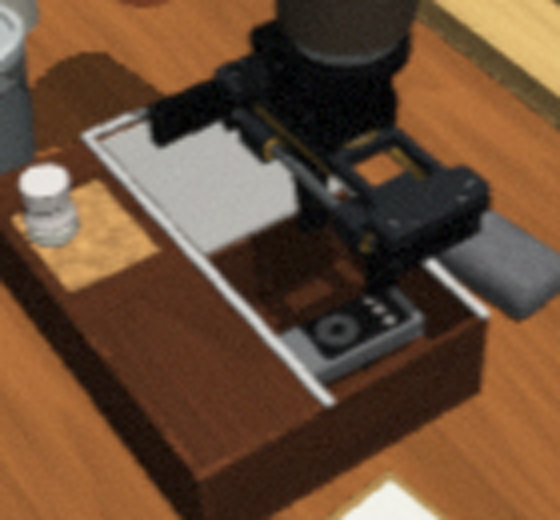

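The fingers straddle the remote, with nothing in the way below. I'll lower and close.

Request:
move_arm:
  series:
    - [[0, 0, 0], [-0.011, 0.002, 0.05], 0.74]
    - [[0, 0, 0], [0, 0, 0.05], 0.74]
    - [[0, 0, 0], [0, 0, 0.05], 0.74]
    - [[0, 0, 0], [0, 0, 0.026], 0.74]
    - [[0, 0, 0], [0, 0, 0.012], 0.74]
    - [[0, 0, 0], [0, 0, 0], 0.74]
    - [[0, 0, 0], [0, 0, 0], 0.4]
    - [[0, 0, 0], [0, 0, 0], 0.2]
    - [[0, 0, 0], [0, 0, 0], 0.2]
    - [[0, 0, 0], [0, 0, 0], 0.2]
    - [[0, 0, 0], [0, 0, 0], 0.2]
    - [[0, 0, 0], [0, 0, 0], 0.2]

```text
time_s: 12.0
tcp_pos: [0.5029, -0.0785, 0.0293]
ee_rot: [[1.0, 0.0, 0.001], [0.0, -1.0, 0.0], [0.001, -0.0, -1.0]]
wrist_force: [-0.9, 0.3, 6.2]
gripper_width: 0.509
gripper_force: 29.6
```

Request:
move_arm:
  series:
    - [[0, 0, 0], [0, 0, 0], 0.2]
    - [[0, 0, 0], [0, 0, 0], 0.2]
    - [[0, 0, 0], [0, 0, 0], 0.2]

```text
time_s: 12.3
tcp_pos: [0.5029, -0.0785, 0.0293]
ee_rot: [[1.0, 0.0, 0.001], [0.0, -1.0, 0.0], [0.001, -0.0, -1.0]]
wrist_force: [-1.9, 1.4, 6.8]
gripper_width: 0.508
gripper_force: 29.6
```

```bash
python3 - <<'E'
from h import *
n=8; th=np.radians(24)*np.arange(n+1)/n
P=np.c_[.019*np.sin(th),.0365*np.arange(n+1)/n-.019*np.cos(th)]
for i in range(n):
    a=th[i]; X=np.array([np.cos(a),np.sin(a)]); Z=np.array([np.sin(a),-np.cos(a)]); d=P[i+1]-P[i]
    print(round(d@X/.5,4),round(d@Z/.5,4))
E
```

```text
0.002 -0.0092
0.0025 -0.0092
0.0029 -0.0091
0.0034 -0.0091
0.0039 -0.009
0.0044 -0.0089
0.0048 -0.0087
0.0053 -0.0086
```

Request:
move_arm:
  series:
    - [[0, 0.524, 0], [0.002, 0, -0.0092], 0.2]
    - [[0, 0.524, 0], [0.0025, 0, -0.0092], 0.2]
    - [[0, 0.524, 0], [0.003, 0, -0.009], 0.2]
    - [[0, 0.524, 0], [0.0034, 0, -0.009], 0.2]
    - [[0, 0.524, 0], [0.004, 0, -0.009], 0.2]
    - [[0, 0.524, 0], [0.0044, 0, -0.009], 0.2]
    - [[0, 0.524, 0], [0.005, 0, -0.0087], 0.2]
    - [[0, 0.524, 0], [0.0053, 0, -0.0086], 0.2]
    - [[0, 0, 0], [0, 0, 0], 0.2]
    - [[0, 0, 0], [0, 0, 0], 0.2]

```text
time_s: 13.3
tcp_pos: [0.5156, -0.0866, 0.0834]
ee_rot: [[0.925, 0.01, 0.38], [-0.0, -1.0, 0.027], [0.38, -0.025, -0.924]]
wrist_force: [0.6, -0.9, -1.4]
gripper_width: 0.505
gripper_force: 30.0
```

```bash
python3 - <<'E'
from h import *
c=r.capture("side"); q=r.pinpoint("remote_head","side"); print([(x["score"],x["centre"]) for x in q[:1]])
R=np.array(r.sense()["ee_rot"]); t=np.array(r.sense()["tcp_pos"]); g=t-.019*R[:,2]
h=g+R[:,0]*.058+R[:,2]*.004; print("model head",h,proj(c,h))
cv2.imwrite("pics/s5.png",cv2.cvtColor(cv2.resize(c["img"][140:270,160:300],None,fx=4,fy=4,interpolation=cv2.INTER_CUBIC),cv2.COLOR_RGB2BGR))
E
```

```text
[(0.68, [265.1, 197.1])]
model head [ 0.56355345 -0.08682232  0.11904399] [264.10897956 198.33950474]
```

View pics/s5.png

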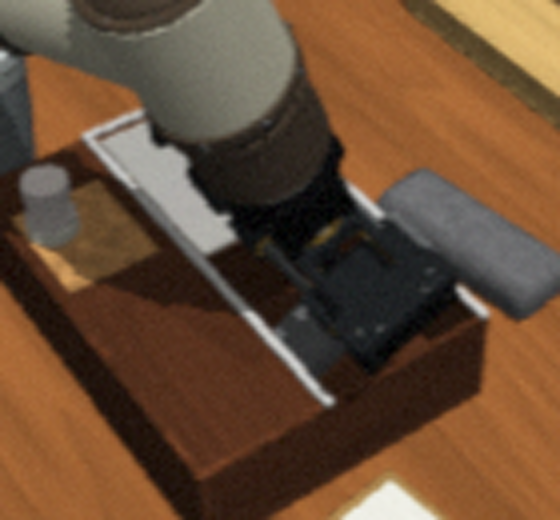

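```bash
python3 - <<'E'
from h import *
s=r.sense()
for k in("time_s","tcp_pos","joints","joint_velocities","wrist_force","moment","gripper_width"): print(k,np.round(s[k],3))
for n in("side","top"):
    c=r.capture(n); q=r.cut_out("remote",n)
    for x in q[:2]:
        print(n,x["score"],x["pixels"].sum(),cv2.boundingRect(x["pixels"].astype(np.uint8)))
    q=r.pinpoint("remote_head",n); print([(x["score"],x["centre"]) for x in q[:2]])
c=r.capture("top")
im=cv2.resize(c["img"][170:250,240:320],None,fx=7,fy=7,interpolation=cv2.INTER_CUBIC); cv2.imwrite("pics/t6.png",cv2.cvtColor(im,cv2.COLOR_RGB2BGR))
E
```

```text
time_s 13.4
tcp_pos [ 0.516 -0.086  0.083]
joints [  9.05   13.524 -45.164  11.841  -9.197  69.952]
joint_velocities [ 0.128  0.343  0.078 -0.347 -0.033  0.288]
wrist_force [ 0.64  -1.136 -1.468]
moment [-0.094  0.868 -0.025]
gripper_width 0.504
side 0.54 212 (228, 192, 40, 43)
[(0.67, [265.2, 196.5])]
top 0.53 164 (275, 194, 14, 12)
[(0.58, [279.6, 194.4])]
```

View pics/t6.png

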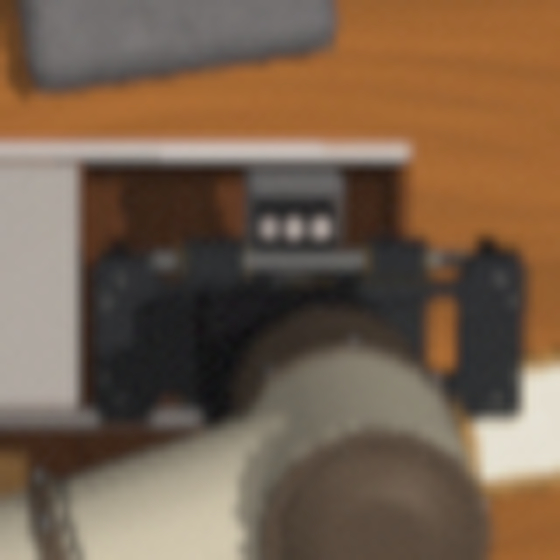

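```bash
python3 - <<'E'
from h import *
C={n:r.capture(n) for n in("side","top")}
Q={n:r.pinpoint("remote_head",n)[0]["centre"] for n in C}
print(Q,tri(C["side"],Q["side"],C["top"],Q["top"]))
M={n:r.cut_out("remote",n)[0]["pixels"] for n in C}
s=r.sense();R=np.array(s["ee_rot"]);t=np.array(s["tcp_pos"]);g=t-.019*R[:,2]
print("grasp",g)
# hypotheses: remote tilt th, height offset h of top face above grasp along remote normal, head distance d
from itertools import product
res=[]
for th,hz,d in product(np.radians(np.arange(8,38,3)),np.arange(-.02,.021,.004),np.arange(.046,.071,.006)):
    a=np.array([np.cos(th),0,np.sin(th)]);n=np.array([-np.sin(th),0,np.cos(th)]);y=np.array([0,1,0])
    P=[g+a*x+n*z+y*w for x in(d-.2,d) for z in(hz-.02+.006,hz+.006) for w in(-.022,.022)]
    e=0
    for k in C:
        S=sil(C[k],P,2)>.5
        m=M[k]; e+=(m&~S).sum()/m.sum()
        # front face region should be seen: silhouette beyond head
        i,j=np.where(S); 
        # penalise silhouette px past the mask on head side
        hx=proj(C[k],g+a*(d-.03)); hd=proj(C[k],g+a*d)-hx; w=((np.c_[j,i]-hx)@hd)>0
        e+=((S&~m)[i,j]&w).sum()/m.sum()
    res.append((e,np.degrees(th),hz,d))
res.sort(); print(np.round(res[:12],3))
E
```

```text
{'side': [266.1, 194.8], 'top': [279.7, 194.4]} (array([ 0.56246057, -0.08522893,  0.12998954]), np.float64(0.013725201164508885))
grasp [ 0.50839013 -0.08704646  0.10115831]
[[9.590e-01 3.500e+01 8.000e-03 5.800e-02]
 [9.700e-01 3.500e+01 4.000e-03 5.800e-02]
 [9.950e-01 3.200e+01 8.000e-03 5.800e-02]
 [1.021e+00 3.200e+01 1.200e-02 5.800e-02]
 [1.024e+00 2.300e+01 0.000e+00 5.800e-02]
 [1.034e+00 2.600e+01 0.000e+00 5.800e-02]
 [1.039e+00 3.500e+01 0.000e+00 5.800e-02]
 [1.044e+00 3.200e+01 4.000e-03 5.800e-02]
 [1.049e+00 3.200e+01 0.000e+00 5.800e-02]
 [1.051e+00 2.600e+01 0.000e+00 5.200e-02]
 [1.054e+00 2.000e+01 0.000e+00 5.800e-02]
 [1.054e+00 2.900e+01 0.000e+00 5.800e-02]]
```

The top crop shows the head at about (293,175). Joint 5 ran to its range limit (-9.2°), so the tool rose higher than planned. The remote pivoted in the pads to about 32°, running under the board edge, with almost no force left. I'll draw it out along its axis, which also relieves joint 5.

Request:
move_arm:
  series:
    - [[0, 0, 0], [0.01, 0, -0.0018], 0.2]
    - [[0, 0, 0], [0.01, 0, -0.0018], 0.2]
    - [[0, 0, 0], [0.01, 0, -0.0018], 0.2]
    - [[0, 0, 0], [0, 0, 0], 0.2]
    - [[0, 0, 0], [0, 0, 0], 0.2]

```text
time_s: 14.55
tcp_pos: [0.5286, -0.0866, 0.0919]
ee_rot: [[0.925, 0.01, 0.381], [-0.0, -1.0, 0.028], [0.381, -0.026, -0.924]]
wrist_force: [-0.1, -0.1, -2.1]
gripper_width: 0.501
gripper_force: 30.0
```

```bash
python3 - <<'E'
from h import *
s=r.sense()
for k in("joints","wrist_force","moment"): print(k,np.round(s[k],3))
C={n:r.capture(n) for n in("side","top")}
Q={n:r.pinpoint("remote_head",n)[0]["centre"] for n in C}
print(Q,tri(C["side"],Q["side"],C["top"],Q["top"]))
E
```

```text
joints [  8.948  13.697 -41.909   8.747 -12.142  73.15 ]
wrist_force [-0.081 -0.108 -2.14 ]
moment [-0.065  0.861 -0.023]
{'side': [270.9, 189.6], 'top': [279.5, 189.0]} (array([ 0.57873029, -0.08436242,  0.1393895 ]), np.float64(0.01412192316037888))
```

Free motion, with joint 5 recovering. Continue.

Request:
move_arm:
  series:
    - [[0, 0, 0], [0.014, 0, -0.0025], 0.2]
    - [[0, 0, 0], [0.014, 0, -0.0025], 0.2]
    - [[0, 0, 0], [0.014, 0, -0.0025], 0.2]
    - [[0, 0, 0], [0.014, 0, -0.0025], 0.2]
    - [[0, 0, 0], [0, 0, 0], 0.2]
    - [[0, 0, 0], [0, 0, 0], 0.2]

```text
time_s: 15.35
tcp_pos: [0.5531, -0.0867, 0.1075]
ee_rot: [[0.924, 0.01, 0.382], [-0.0, -1.0, 0.028], [0.382, -0.026, -0.924]]
wrist_force: [1.0, -0.6, -1.9]
gripper_width: 0.503
gripper_force: 30.0
```

Request:
move_arm:
  series:
    - [[0, 0, 0], [0.014, 0, -0.0025], 0.2]
    - [[0, 0, 0], [0.014, 0, -0.0025], 0.2]
    - [[0, 0, 0], [0.014, 0, -0.0025], 0.2]
    - [[0, 0, 0], [0.014, 0, -0.0025], 0.2]
    - [[0, 0, 0], [0, 0, 0], 0.2]
    - [[0, 0, 0], [0, 0, 0], 0.2]

```text
time_s: 15.95
tcp_pos: [0.5775, -0.0868, 0.1231]
ee_rot: [[0.924, 0.01, 0.383], [-0.0, -1.0, 0.028], [0.383, -0.026, -0.923]]
wrist_force: [2.2, 0.6, -2.6]
gripper_width: 0.498
gripper_force: 30.0
```

```bash
python3 - <<'E'
from h import *
s=r.sense()
for k in("joints","wrist_force","moment"): print(k,np.round(s[k],3))
C={n:r.capture(n) for n in("side","top")}
for t in("remote_head","remote_tail","remote"):
    Q={n:r.pinpoint(t,n) for n in C}
    if all(Q.values()): print(t,[Q[n][0]["score"] for n in C],tri(C["side"],Q["side"][0]["centre"],C["top"],Q["top"][0]["centre"]))
c=C["side"];cv2.imwrite("pics/s7.png",cv2.cvtColor(cv2.resize(c["img"][130:270,160:310],None,fx=4,fy=4,interpolation=cv2.INTER_CUBIC),cv2.COLOR_RGB2BGR))
E
```

```text
joints [  8.12   14.94  -32.084   4.348 -20.496  78.415]
wrist_force [ 2.163  0.597 -2.597]
moment [-0.09   0.345 -0.045]
remote [0.64, 0.65] (array([ 0.54342943, -0.08508885,  0.11637471]), np.float64(0.0007583436237227117))
```

View pics/s7.png

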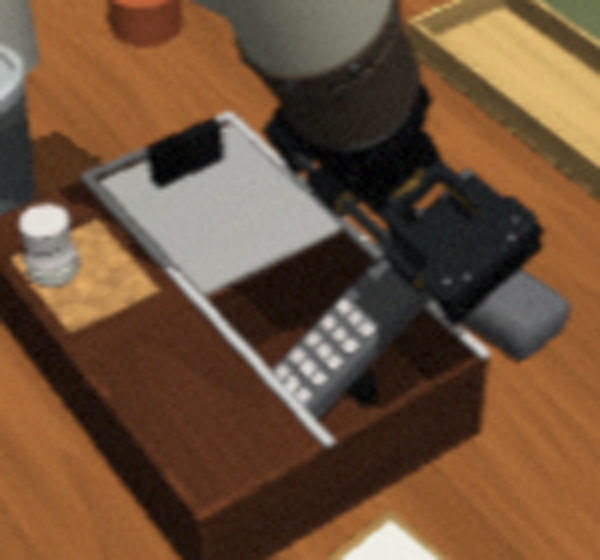

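The tail is nearly out from under the board at about crop (290,395), and the cover is still open. Draw another 35 mm.

Request:
move_arm:
  series:
    - [[0, 0, 0], [0.014, 0, -0.002], 0.2]
    - [[0, 0, 0], [0.014, 0, -0.002], 0.2]
    - [[0, 0, 0], [0.014, 0, -0.002], 0.2]
    - [[0, 0, 0], [0.014, 0, -0.002], 0.2]
    - [[0, 0, 0], [0.014, 0, -0.002], 0.2]
    - [[0, 0, 0], [0, 0, 0], 0.2]
    - [[0, 0, 0], [0, 0, 0], 0.2]

```text
time_s: 17.05
tcp_pos: [0.6068, -0.0871, 0.1402]
ee_rot: [[0.925, 0.01, 0.38], [-0.0, -1.0, 0.028], [0.381, -0.026, -0.924]]
wrist_force: [0.3, 0.2, -1.5]
gripper_width: 0.504
gripper_force: 30.0
```

```bash
python3 - <<'E'
from h import *
s=r.sense()
for k in("wrist_force","moment","gripper_width"): print(k,np.round(s[k],3))
C={n:r.capture(n) for n in("side","top")}
for t in("remote_head","remote_tail","remote"):
    Q={n:r.pinpoint(t,n) for n in C}
    if all(Q.values()): print(t,[Q[n][0]["score"] for n in C],tri(C["side"],Q["side"][0]["centre"],C["top"],Q["top"][0]["centre"]))
    else: print(t,{n:(Q[n][0]["score"],Q[n][0]["centre"]) for n in C if Q[n]})
E
```

```text
wrist_force [ 0.271  0.177 -1.476]
moment [-0.11   0.89   0.024]
gripper_width 0.504
remote_head {'top': (0.63, [284.7, 163.0])}
remote_tail {'side': (0.91, [240.2, 223.4])}
remote [0.67, 0.61] (array([ 0.45482323, -0.19489262,  0.27241065]), np.float64(0.03874771171765888))
```

Only the weight is left on the wrist, so the tail is clear of the board. Lift straight up.

Request:
move_arm:
  series:
    - [[0, 0, 0], [0.0152, 0, -0.037], 0.2]
    - [[0, 0, 0], [0.0152, 0, -0.037], 0.2]
    - [[0, 0, 0], [0.0152, 0, -0.037], 0.2]
    - [[0, 0, 0], [0.0152, 0, -0.037], 0.2]
    - [[0, 0, 0], [0.0152, 0, -0.037], 0.2]
    - [[0, 0, 0], [0.0152, 0, -0.037], 0.2]
    - [[0, 0, 0], [0.0152, 0, -0.037], 0.2]
    - [[0, 0, 0], [0.0152, 0, -0.037], 0.2]
    - [[0, 0, 0], [0.0076, 0, -0.018], 0.2]
    - [[0, 0, 0], [0, 0, 0], 0.2]
    - [[0, 0, 0], [0, 0, 0], 0.2]
    - [[0, 0, 0], [0, 0, 0], 0.2]

```text
time_s: 18.65
tcp_pos: [0.6061, -0.0913, 0.3082]
ee_rot: [[0.926, 0.01, 0.378], [-0.0, -1.0, 0.028], [0.378, -0.026, -0.925]]
wrist_force: [0.4, -1.2, -1.5]
gripper_width: 0.505
gripper_force: 30.0
```

```bash
python3 - <<'E'
from h import *
C={n:r.capture(n) for n in("side","top")}
for t in("remote_head","remote_tail","remote"):
    Q={n:r.pinpoint(t,n) for n in C}
    if all(Q.values()): print(t,[Q[n][0]["score"] for n in C],tri(C["side"],Q["side"][0]["centre"],C["top"],Q["top"][0]["centre"]))
    else: print(t,{n:(Q[n][0]["score"],Q[n][0]["centre"]) for n in C if Q[n]})
s=r.sense();print(s["time_s"],s["wrist_force"],s["gripper_force"],np.abs(s["joint_velocities"]).max())
for n in C: print(n,[onz(C[n],q["centre"],.108) for q in r.pinpoint("cover_grip",n)[:1]])
c=C["side"];cv2.imwrite("pics/s8.png",cv2.cvtColor(cv2.resize(c["img"][70:270,130:330],None,fx=3,fy=3,interpolation=cv2.INTER_CUBIC),cv2.COLOR_RGB2BGR))
E
```

```text
remote_head {'top': (0.54, [286.1, 146.7])}
remote_tail [0.82, 0.59] (array([ 0.48858865, -0.07030515,  0.21866357]), np.float64(0.0002570345380319871))
remote [0.57, 0.29] (array([ 0.75748596,  0.33745783, -0.0213824 ]), np.float64(0.2841393300960813))
19.05 [-0.03214686 -0.07977125 -1.79248362] 29.99755724798888 0.19678534711097756
side [array([0.50881911, 0.13923842, 0.108     ])]
top []
```

View pics/s8.png

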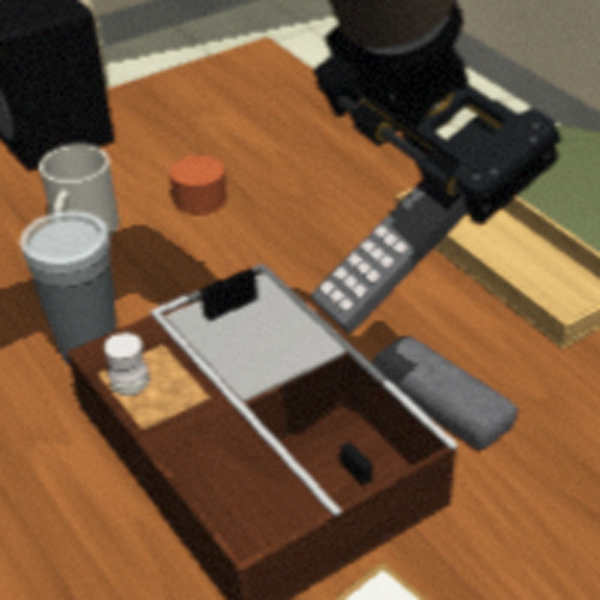

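The remote hangs free in the gripper, with its tail at z ≈ 0.22 m (crop (335,310)). The cover is open and the bystanders stand where they were. I'm handing in.

```bash
python3 -c "
from station import r
print(r.finish_job())"
```

```text
the job is handed in; nothing more can be done
None
```

I slid the cover to its end stop, drew the remote out diagonally and handed the job in at about 19 s with it held still, its tail end about 0.22 m above the table; the hand-in gave no verdict.

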